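# Refit the pivot pin of a door-turning stand

### The arm

A 6-joint arm with a two-finger parallel gripper is mounted at the origin on the work surface. World frame = base frame: x ahead of the robot, y to its left, z up, the work surface at z = 0. Lengths are in m, angles in rad, forces in N, time in s.
With the tool pointing down it reaches from about 0.35 to 0.975 m from the base axis. Payload 4.9 kg.
Tool frame: the origin (TCP) lies between the finger pads; the fingertips stand 14 mm ahead of it and the grasp point (between the pads) lies 5 mm behind it (manip.tcp_to_tips is the distance from the TCP to the fingertips, in m); z points along the fingers, y is the line along which they close (so a half turn about z gives the same grasp; the last joint's range is limited). The gripper opens to 85 mm and grips with 20 to 120 N. Pads are 22 mm wide; open, the fingers measure 114 mm over their backs; the gripper's body (76 mm by 85 mm) begins 54 mm behind the grasp point. The pads swing forward as they close: fully open they stand 13 mm farther back than shut.
Start: joints at [1.213, 0.053, 1.613, -0, 1.476, -0.119], TCP at [0.148, 0.607, 0.219] pointing down, gripper open.
Joint ranges: [-3.01, 3.01], [-1.01, 2.22], [0.06, 2.58], [-1.02, 4.17], [0.09, 2.62], [-3.14, 3.14]. Speed limits (rad/s): [2.57, 2.57, 3.14, 3.14, 3.14, 3.14].

### API

Orientations are given as a unit quaternion [w, x, y, z].
In Python, from plant import manip gives the robot as it stands.
- The arm moves only by the tool servo_tool, never from a script. Its argument "moves" is a list that holds one entry, the list of rows, each a list of 7 numbers: the shift along the tool's x, y, z in mm, then the turn, a rotation vector about the tool's x, y, z in degrees, then the finger opening in mm, from 0 to 85.4. In form: [[[x, y, z, ax, ay, az, fingers], ...]]. A call has 1 to 12 rows; each row shifts and turns the commanded pose from where the row before left it, along the tool's axes as they then stand; what a row does not reach is not made up. A row lasts 1/8 s, in which the tool goes at most 62.5 mm and 10.7 degrees, less where a joint would pass 70% of its speed; a pose out of reach is approached as far as the arm can. A call with a gripper value outside its range is refused whole. The fingers move at their own pace and stop on an object; the grip force is fixed at half the most. Time passes only in rows, so rows that do not move let the fingers close. It gives the time, the measured TCP pose, the force, the opening and the grip force at its end, in the units of the state.
- manip.state(): the state, without advancing time (a new reading comes with each control period).
- manip.grab_frame(name): name is "side" or "top"; returns a dict with "image" (480x640x3 uint8, blue, green, red), "mtx" (3x3 intrinsics, pixels), "eye" and "rotation" of the camera in the world. Camera axes: x right, y down, z forward; pixel columns grow to the right and rows downward; lengths in m; the calibration is good to about 2 mm. A picture is of the moment at which its call begins. There is no depth.
- manip.job_done(): hands the job in; it is judged then, once.
The state is a dict: "time": time; "joint_pos": joint angles; "joint_vel": joint speeds; "joint_efforts": joint torques, N m; "tool_pos": TCP position; "tool_rot": TCP orientation; "contact_force": force on the tool from outside, world axes, zero at the start; "ft_torque": the same for the moment, N m; "gripper_width": opening from 0.0 (shut) to 1.0 (fully open); "grasp_force": force on a finger pad.
Only numpy, scipy, OpenCV 4.12 (cv2) and the standard library are available. Lean on these libraries where they do the work, as an engineer would, in place of code of your own. Each camera call takes 0.05 s, during which the arm holds its last target. There are 200 camera calls.

### The job

Take the long pivot pin from the wooden rest and thread it by its handle through the turning stand, from the stand's left side as the robot sees it (its +y): through the first ear, the loose hub and the second ear, until the pin's shoulder is fully home against the first ear; then let go. Feel for the bore and ease the pin in without ever forcing it against the stand, and leave the short spare pin, the tape roll and the sanding block where they are.

Things in the scene. Friction and masses are not known exactly. Their poses are not given: they have to be found in the camera images.
- pin_grip (a point): Centre of the long pin's handle: black, 24 x 24 mm in x and z, 70 mm long in y (the last 5 mm towards -y a steel collar, dia 23). The whole pin is 196 mm long and lies along its own y, nose to -y; about 0.11 kg, up to a third more or less. Starts level in the wooden rest, 55 mm above the table; beside the handle's middle 25 mm are free for fingers.
- pin_tip (a point): Centre of the long pin's flat nose end, 161 mm from pin_grip along the pin's -y. The rod is plain steel, dia 12 mm, 126 mm long from the shoulder to this point; its last 12 mm taper to dia 8 mm at the nose.
- pin_shoulder (a point): Centre of the long pin's shoulder (front face of the collar, where the rod begins), 35 mm from pin_grip along the pin's -y; it must come to bear on the first ear's outer face.
- stand_mid (a point): Middle of the turning stand, 90 mm above the table, fixed to its grey base (180 x 150 mm, fixed). Bores run along the stand's y; the pin enters from the +y side, nose to -y. Two aluminium ears, moving together, stand at y = +45 and -45 mm. They are clamped anywhere up to 20 mm along x and 7 mm in height either way from this point's bore line: not measured, see or feel it.
- ear_mark (a point): The first ear's bore is here, give or take 20 mm in x and 7 mm in height (fixed to the base: y = +45, 90 mm up). Both ears: plates 74 mm wide in x, 12 thick in y (outer face 6 mm to +y from here), one round through bore of dia 14.5 mm, midway between the side edges and 22 mm below the level top edge. Clamped, they do not shift under 40 N, the most that the stand may be pushed.
- far_mark (a point): Point on the second ear's outer face (y = -51 mm, base centre line, 90 mm up); a pin fully home stands out 24 mm beyond. Midway between the ears floats a dark steel hub, 36 mm square, 20 thick, bore dia 14.5 level with the ears', up to 1.8 mm off their axis along x; it slides (friction 1.5 N) and follows a tapered nose. Its T-shaped arm points to +x; the ears' -x sides are free.
- rest: Wooden rest, fixed, 190 x 160 mm, origin under its centre. The two pins lie in it along its y, noses to -y, handle centres at x = -50 and +50, y = +45, z = +55 mm, in either order. Each handle sits on an 18 mm wide block (top 43 mm high), each rod between low cheeks (up to 60 mm high) at y = -25 mm: lift a pin straight up 15 mm or more to clear them.
- spare_grip (a point): Handle centre of the short spare pin: same handle and rod diameter, but its rod is only 66 mm long. To be left in the rest.
- tape_mid (a point): Centre of a roll of masking tape lying flat, outer dia 100 mm, 24 mm high. Leave alone.
- sander_mid (a point): Centre of a cork sanding block, 70 x 110 x 30 mm, lying flat. Leave alone.
There are look-alikes about, which are no part of the job. What is shaped like the part that bears pin_grip but turquoise or yellow is not meant.

How it is judged:
On the way, in this order (a step that is already met when the one before it is completed fails the run):
1. the pin's nose is through the first ear's bore (y of pin_tip in the frame of stand_mid below 0.037 m and x of pin_tip in the frame of stand_mid between -0.0225 and 0.0225 m and z of pin_tip in the frame of stand_mid between -0.011 and 0.011 m and angle between the y axis of pin_grip and the y axis of stand_mid, either way round below 0.25 rad), for 0.1 s.
2. the nose is through the hub and out of the second ear (y of pin_tip in the frame of stand_mid below -0.054 m and x of pin_tip in the frame of stand_mid between -0.0225 and 0.0225 m and z of pin_tip in the frame of stand_mid between -0.011 and 0.011 m), for 0.1 s.
At the end, for the whole second after the job is handed in: The long pin lies released in both ears and the hub, level along the bores (0.08 rad), nose out beyond the second ear (11 mm in height, 22.5 mm in x about the stand's middle), shoulder within 3.5 mm of the first ear's outer face; spare pin, tape roll and sanding block within 30 mm of their starts (y of pin_shoulder in the frame of stand_mid below 0.0545 m and y of pin_tip in the frame of stand_mid below -0.065 m and x of pin_tip in the frame of stand_mid between -0.0225 and 0.0225 m and z of pin_tip in the frame of stand_mid between -0.011 and 0.011 m and angle between the y axis of pin_grip and the y axis of stand_mid, either way round below 0.08 rad and distance of each of spare_grip, tape_mid, sander_mid from where it was at the start of the episode below 0.03 m); the robot touches nothing.
It fails at once if the stand is pushed with more than 40 N (contact force between anything else and stand above 40 N).
It fails at once if the spare pin, the tape roll or the sanding block is moved by more than 30 mm (distance of any of spare_grip, tape_mid, sander_mid from where it was at the start of the episode above 0.03 m).
It also fails if it takes over 69 s, if anything falls off the work surface, if the arm or the gripper's body presses on something with over 40 N, if the wrist force passes 120 N, or if a joint passes its speed limit or range.

## Working session

There is one attempt and no reset: what is moved stays moved. The work goes in short steps, Python scripts to look and compute and a tool call to move; the robot and the scene stay as the last step left them, time stands still between calls to the robot, and variables do not carry over. Pictures are saved under pics/ and viewed, at most 10 in all, crops included, and the job is handed in when it is done.

Besides the shell and the picture viewer there is one more tool, called as name(argument=value, ...) on one line, values as JSON. servo_tool: Moves the arm, as the interface text tells. Its arguments: {"type":"object","properties":{"moves":{"type":"array"}},"required":["moves"]}

```bash
mkdir -p pics; ls; cat > h.py <<'E'
import numpy as np, cv2
from plant import manip
def cam(n,save=None):
    f=manip.grab_frame(n)
    if save: cv2.imwrite('pics/'+save,f['image'])
    np.savez('cam_%s.npz'%n,**{k:np.array(f[k]) for k in('image','mtx','eye','rotation')})
    return f
def load(n): return dict(np.load('cam_%s.npz'%n))
def proj(f,p):
    c=np.array(f['rotation']).T@(np.array(p,float)-f['eye']); u=np.array(f['mtx'])@c; return u[:2]/u[2]
def ray(f,u,v):
    d=np.array(f['rotation'])@np.linalg.solve(np.array(f['mtx']),[u,v,1.]); return np.array(f['eye']),d
def atz(f,u,v,z):
    e,d=ray(f,u,v); return e+d*(z-e[2])/d[2]
E
python3 - <<'E'
from h import *
for n in('side','top'):
    f=cam(n,n+'0.png'); print(n,f['eye'],np.round(f['rotation'],3).tolist(),np.round(f['mtx'],1).tolist())
s=manip.state(); print(s)
E
```

```text
pics
side [-0.16093091 -0.86533035  1.09692458] [-0.354, 0.87, -0.318, 0.129] [[530.1, 0.0, 317.9], [0.0, 530.1, 231.7], [0.0, 0.0, 1.0]]
top [ 0.40815748 -0.11768684  1.13471304] [-0.022, 0.713, -0.7, 0.022] [[438.2, 0.0, 316.7], [0.0, 438.2, 239.2], [0.0, 0.0, 1.0]]
{'time': 0.1, 'joint_pos': array([ 1.21300254e+00,  5.32799229e-02,  1.61414025e+00,  1.81148822e-05,
        1.47603489e+00, -1.19015088e-01]), 'joint_vel': array([ 0.00101362, -0.00116769, -0.00206904,  0.00053404, -0.00170254,
        0.00125389]), 'joint_efforts': array([-1.44670885e-03, -3.94904387e+01, -3.71362674e+01, -2.45443134e-04,
        3.96586998e-03, -3.25968799e-07]), 'tool_pos': array([0.14761859, 0.60671109, 0.21760259]), 'tool_rot': array([-2.28666913e-04,  1.19106731e-01,  9.92881020e-01, -9.02735751e-04]), 'contact_force': array([-0.62905356,  0.57847123, -0.79944432]), 'ft_torque': array([-0.00524866, -0.00181201, -0.01265391]), 'grasp_force': 0.0, 'gripper_width': 0.9980097356655876}
```

```bash
python3 - <<'E'
s=open('h.py').read()
s=s.replace("from plant","from scipy.spatial.transform import Rotation as R\nfrom plant")
s=s.replace("np.array(f['rotation'])","RM(f)").replace("def cam","def RM(f):\n    return R.from_quat(np.array(f['rotation']),scalar_first=True).as_matrix()\ndef cam",1)
open('h.py','w').write(s)
E
python3 - <<'E'
from h import *
for n in('top','side'):
    f=load(n); print(RM(f)[:,2], proj(f,manip.state()['tool_pos']), proj(f,[.5,0,0]))
E
```

```text
[ 6.32984363e-02  6.55796271e-04 -9.97994428e-01] [-38.69526461 387.87538876] [271.79924469 230.74419176]
[ 0.4496467   0.53334785 -0.71649   ] [ 74.70919587 117.27443099] [299.90647651 226.90620852]
```

View pics/top0.png

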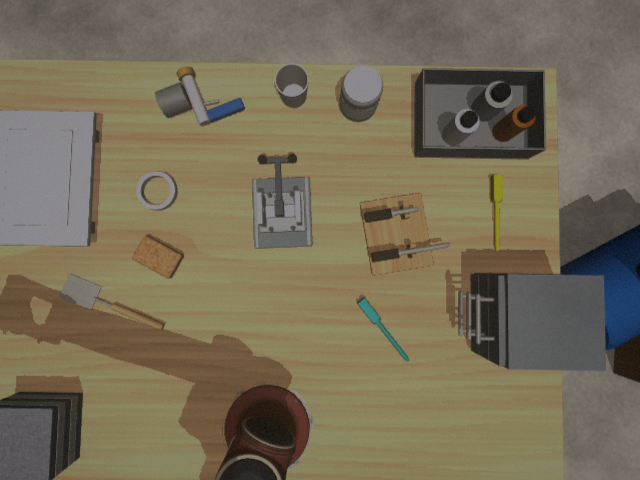

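View pics/side0.png

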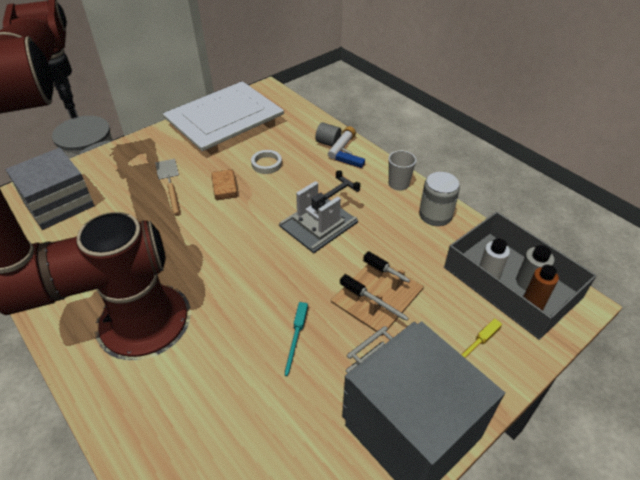

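Top view: the image's left is +y and up is +x. Four things could be taken for the long pin:
- black handle with a long rod at (385,254)
- black handle with a short rod (the spare) at (378,215)
- turquoise at (370,312)
- yellow at (497,188)

I choose (385,254), which is black with the longer rod. The stand is at about (282,211), with its T-arm pointing up (+x). The side view shows both pins as well: the long one at (352,285), the short one at (375,262).

```bash
python3 - <<'E'
from h import *
t=load('top')['image']; s=load('side')['image']
a=cv2.resize(t[140:290,240:460],None,fx=3.6,fy=3.6,interpolation=cv2.INTER_CUBIC)
cv2.imwrite('pics/c1.png',a)
b=cv2.resize(s[165:335,270:430],None,fx=3.5,fy=3.5,interpolation=cv2.INTER_CUBIC)
cv2.imwrite('pics/c2.png',b)
E
```

```text
(no output)
```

View pics/c1.png

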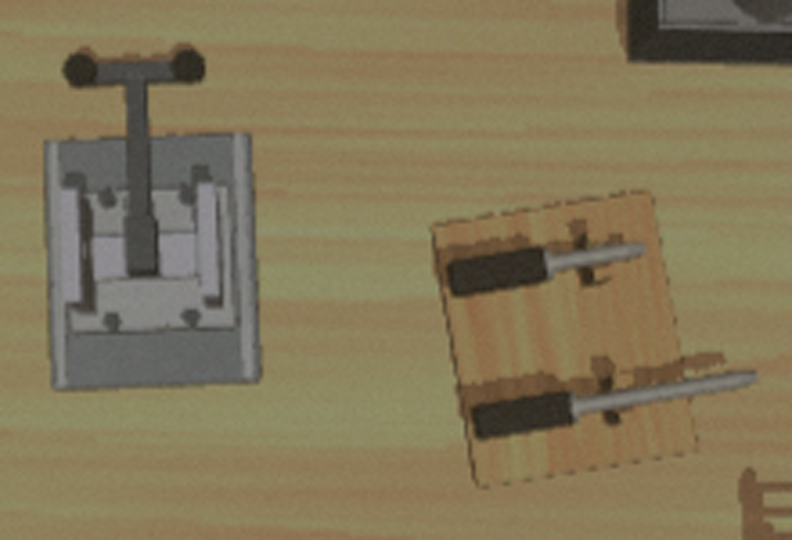

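View pics/c2.png

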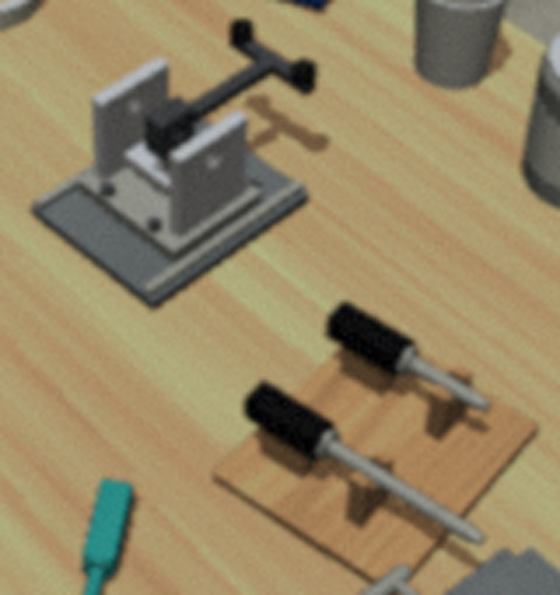

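The crops confirm it: the long-rod pin is the one nearer the robot, with its handle at about (385,255) in the top view. In the side crop both bores show, at about (135,105) on the first ear and (212,162) on the second. I'll average frames and enlarge the ears.

```bash
python3 - <<'E'
from h import *
def avg(n,k=6):
    fs=[cam(n) for _ in range(k)]
    return np.mean([f['image'] for f in fs],0),fs[0]
s,f=avg('side'); t,g=avg('top')
np.save('avg_s.npy',s);np.save('avg_t.npy',t)
a=cv2.resize(s[170:240,280:350],None,fx=8,fy=8,interpolation=cv2.INTER_CUBIC); a=np.clip((a-20)*1.5,0,255)
b=cv2.resize(t[170:255,245:320],None,fx=6.5,fy=6.5,interpolation=cv2.INTER_CUBIC); b=np.clip((b-20)*1.5,0,255)
b=cv2.copyMakeBorder(b,0,max(0,560-b.shape[0]),0,0,cv2.BORDER_CONSTANT)
cv2.imwrite('pics/c3.png',np.hstack([a,b[:560]])[:, :800]); print(a.shape,b.shape)
E
```

```text
(560, 560, 3) (560, 488, 3)[ WARN:0@7.998] global loadsave.cpp:1063 imwrite_ Unsupported depth image for selected encoder is fallbacked to CV_8U.
```

View pics/c3.png

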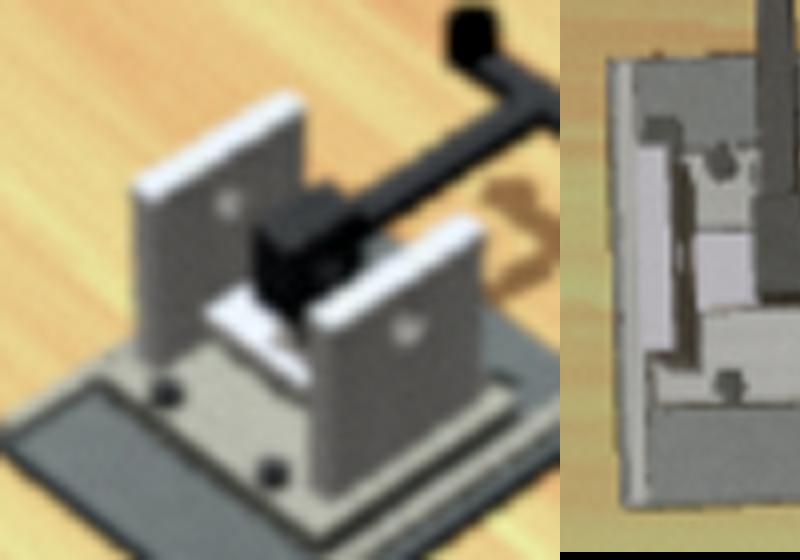

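The ears' light bore spots are at (230,205) and (407,328) in the 8x crop. Their tops run (140,200)–(303,110) and (315,333)–(483,240). In the right panel, ear 1's top face is centred at about (656,248). I'll fit the stand and rest poses to these.

```bash
cat > fit.py <<'E'
from h import *
from scipy.optimize import least_squares
f=load('side'); g=load('top')
c1=lambda x,y:(240+(x+.5)/3.6-.5,140+(y+.5)/3.6-.5)
c2=lambda x,y:(270+(x+.5)/3.5-.5,165+(y+.5)/3.5-.5)
c3=lambda x,y:(280+(x+.5)/8-.5,170+(y+.5)/8-.5)
c4=lambda x,y:(245+(x-560+.5)/6.5-.5,170+(y+.5)/6.5-.5)
def W(p,q):
    c,s=np.cos(p[2]),np.sin(p[2]); return [p[0]+c*q[0]-s*q[1],p[1]+s*q[0]+c*q[1],q[2]]
def obs(p):
    X,Y,a,h,dx,dz=p; zt=.112+dz
    o=[(g,(-.09,-.075,h),c1(260,381),1),(g,(.09,-.075,h),c1(248,133),1),(g,(.09,.075,h),c4(608,62),1),(g,(-.09,.075,h),c4(622,508),1),
    (f,(-.09,.075,h),c2(35,207),.7),(f,(-.09,-.075,h),c2(152,295),.7),(f,(.09,-.075,h),c2(303,187),.7),
    (g,(dx,.045,zt),c4(656,248),2),(g,(dx,-.045,zt),c1(209.5,244),2),
    (f,(dx,-.051,zt),c3(399,286),1.5),(f,(dx,.039,zt),c3(221,155),1.5)]
    return o
def res(p): return np.concatenate([w*(proj(k,W(p,q))-np.array(u)) for k,q,u,w in obs(p)])
r=least_squares(res,[.45,.05,0,.01,0,0]); p=r.x
print('stand',np.round(p,4)); print(np.round(r.fun.reshape(-1,2),1).tolist())
for q,u in(((p[4],-.051,.09+p[5]),c3(407,328)),((p[4],.039,.09+p[5]),c3(230,205))): print('bore',proj(f,W(p,q))-np.array(u))
# pin : grip & tip
def r2(p):
    P=np.array(p[:3]);d=np.array([np.sin(p[3]),-np.cos(p[3]),0])
    o=[(g,P+.035*d+[0,0,0],None)]
    return np.concatenate([proj(g,P-.035*d)-c1(475,420.5),proj(g,P+.030*d)-c1(573,408.5),proj(g,P+.161*d)-c1(756,377),
      proj(f,P-.035*d)-c2(259,403),proj(f,P+.03*d)-c2(324,440),proj(f,P+.161*d)-c2(478,536)])
q=least_squares(r2,[.35,-.25,.055,0]); print('pin',np.round(q.x,4),np.round(q.fun,1))
E
python3 fit.py
```

```text
stand [ 0.5478 -0.0255  0.054   0.0138 -0.0028  0.0007]
[[0.1, 0.3], [1.0, -0.2], [-0.4, -0.7], [-0.7, 0.2], [-1.3, -0.9], [-0.1, 1.0], [1.4, 0.7], [-0.4, 1.6], [-0.7, -0.5], [1.1, -0.4], [1.1, 0.3]]
bore [-0.37202341  0.32366841]
bore [-0.31168404 -0.20670435]
pin [ 0.4414 -0.2879  0.054   0.177 ] [ 0.1  0.5 -1.1 -0.3  0.3 -0.  -1.5 -1.8  0.7  0.6  1.3  1.3]
```

Stand: (0.548, -0.026), yaw 0.054. Bore offset: about -3 mm in x and +1 mm in z. Pin: (0.441, -0.288, 0.055), yaw 0.177. Next I plan an arc to a point above the pin.

```bash
cat >> h.py <<'E'
def TR(yaw): # tool down, tool y at world angle yaw
    return R.from_matrix(np.array([[-np.sin(-(np.pi/2-0)) if 0 else np.sin(yaw)*-1*-1, np.cos(yaw),0],[-np.cos(yaw),np.sin(yaw),0],[0,0,-1.]]))
def cur():
    s=manip.state(); return np.array(s['tool_pos']),R.from_quat(s['tool_rot'],scalar_first=True)
def rows(p0,R0,path,fing):
    "path: list of (pos,Rot)"; out=[]
    for p,r in path:
        d=R0.inv().apply(np.array(p)-p0)*1e3; w=np.degrees((R0.inv()*r).as_rotvec())
        d=np.round(d,1); w=np.round(w,1); out.append([*d.tolist(),*w.tolist(),fing])
        p0=p0+R0.apply(d/1e3); R0=R0*R.from_rotvec(np.radians(w))
    print(str(out).replace(' ',''))
    return p0,R0
E
python3 - <<'E'
import re
s=open('h.py').read()
s=re.sub(r"    return R.from_matrix\(np.array\(\[\[-np.sin.*","    c,s=np.cos(yaw),np.sin(yaw); return R.from_matrix(np.array([[-s,c,0],[c,s,0],[0,0,-1.]]))",s)
open('h.py','w').write(s)
E
python3 - <<'E'
from h import *
p,r=cur(); M=r.as_matrix(); print(M.round(3).tolist())
y0=np.arctan2(M[1,1],M[0,1]); y1=.177
th0=np.arctan2(p[1],p[0]); r0=np.hypot(p[0],p[1])
g=np.array([.4414,-.2879]); th1=np.arctan2(g[1],g[0]); r1=np.hypot(*g)
N=22; path=[]
for i in range(1,N+1):
    t=i/N; rr=r0+(r1-r0)*t; th=th0+(th1-th0)*t; z=.2176+min(1,i/4)*.032 if i<=16 else .25-(i-16)/6*.1
    path.append((np.array([rr*np.cos(th),rr*np.sin(th),z]),TR(y0+(y1-y0)*t)))
rows(p,r,path,85)
E
```

```text
[[-0.972, 0.237, 0.0], [0.237, 0.972, 0.0], [-0.0, 0.0, -1.0]]
[[-53.8,-6.8,-6.9,0.0,0.0,3.0,85],[-53.2,-8.6,-8.0,0.0,0.0,3.0,85],[-52.4,-10.4,-8.0,0.0,0.0,3.0,85],[-51.7,-12.1,-8.0,0.0,0.0,3.0,85],[-50.8,-13.9,0.0,0.0,0.0,3.0,85],[-50.0,-15.5,0.0,0.0,0.0,3.0,85],[-49.0,-17.1,0.0,0.0,0.0,3.1,85],[-48.0,-18.6,0.0,0.0,0.0,3.0,85],[-47.1,-20.1,0.0,0.0,0.0,3.0,85],[-45.9,-21.6,0.0,0.0,0.0,3.0,85],[-44.8,-23.0,0.0,0.0,0.0,3.0,85],[-43.7,-24.4,0.0,0.0,-0.0,3.0,85],[-42.4,-25.8,0.0,0.0,-0.0,3.0,85],[-41.2,-26.9,0.0,0.0,-0.0,3.0,85],[-39.8,-28.2,0.0,0.0,-0.0,3.0,85],[-38.6,-29.4,0.0,0.0,-0.0,3.0,85],[-37.2,-30.4,16.3,0.0,-0.0,3.0,85],[-35.8,-31.5,16.6,0.0,-0.0,3.0,85],[-34.4,-32.4,16.7,0.0,-0.0,3.1,85],[-33.1,-33.3,16.7,0.0,-0.0,3.0,85],[-31.6,-34.2,16.6,0.0,-0.0,3.0,85],[-30.1,-35.0,16.7,0.0,-0.0,3.0,85]]
```

servo_tool(moves=[[[-53.8,-6.8,-6.9,0,0,3,85],[-53.2,-8.6,-8,0,0,3,85],[-52.4,-10.4,-8,0,0,3,85],[-51.7,-12.1,-8,0,0,3,85],[-50.8,-13.9,0,0,0,3,85],[-50,-15.5,0,0,0,3,85],[-49,-17.1,0,0,0,3.1,85],[-48,-18.6,0,0,0,3,85],[-47.1,-20.1,0,0,0,3,85],[-45.9,-21.6,0,0,0,3,85],[-44.8,-23,0,0,0,3,85]]])

```text
time: 2.08
tool_pos: [0.5362, 0.2105, 0.2497]
tool_rot: [0.0, 0.398, 0.917, 0.0]
contact_force: [0.1, -0.4, -0.3]
gripper_width: 0.994
grasp_force: 0.0
```

servo_tool(moves=[[[-43.7,-24.4,0,0,0,3,85],[-42.4,-25.8,0,0,0,3,85],[-41.2,-26.9,0,0,0,3,85],[-39.8,-28.2,0,0,0,3,85],[-38.6,-29.4,0,0,0,3,85],[-37.2,-30.4,16.3,0,0,3,85],[-35.8,-31.5,16.6,0,0,3,85],[-34.4,-32.4,16.7,0,0,3.1,85],[-33.1,-33.3,16.7,0,0,3,85],[-31.6,-34.2,16.6,0,0,3,85],[-30.1,-35,16.7,0,0,3,85],[0,0,0,0,0,0,85]]])

```text
time: 3.58
tool_pos: [0.4392, -0.2892, 0.1483]
tool_rot: [-0.002, 0.644, 0.765, -0.0]
contact_force: [-0.1, 0.2, 0.1]
gripper_width: 0.995
grasp_force: 0.0
```

```bash
python3 - <<'E'
from h import *
p,r=cur(); print(manip.state()['time'],p,r.as_matrix()[:,1], manip.state()['contact_force'])
f=cam('top'); g=cam('side')
print(proj(f,p),proj(g,p))
a=cv2.resize(f['image'][190:330,320:480],(400,350),interpolation=cv2.INTER_CUBIC)
b=cv2.resize(g['image'][200:360,270:430],(400,400),interpolation=cv2.INTER_CUBIC)
cv2.imwrite('pics/d1.png',np.hstack([cv2.copyMakeBorder(a,0,50,0,0,0),b]))
E
```

```text
3.575 [ 0.43915439 -0.28922175  0.14832737] [ 0.98521428  0.17131252 -0.00219863] [-0.08735118  0.23901262  0.09788839]
[392.90248612 254.52387064] [354.79005912 260.83976701]
```

View pics/d1.png

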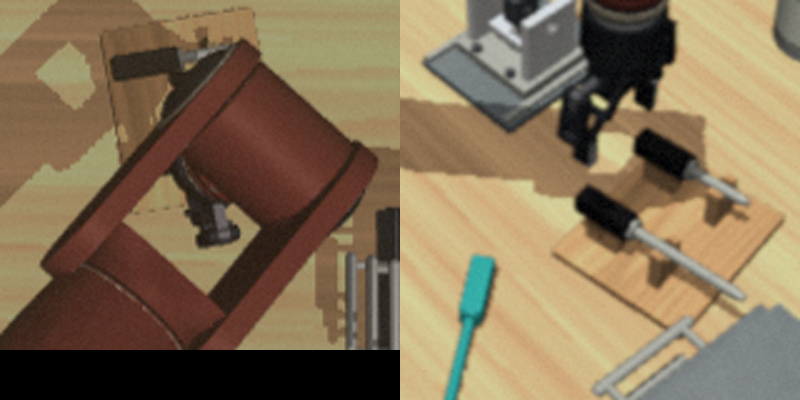

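The gripper is above the long pin, with the fingers either side of it in the side crop (585,150) and (648,95); the pin is untouched at (610,215). Now descend and grasp.

```bash
python3 - <<'E'
from h import *
p,r=cur(); t=np.array([.4412,-.288,.050]); T=TR(.177)
rows(p,r,[(p+(np.array([t[0],t[1],p[2]])-p)*.5+[0,0,-.02],T)]+[(np.array([t[0],t[1],z]),T) for z in(.105,.085,.068,.056,.050)],85)
E
```

```text
[[0.0,-0.1,20.0,0.0,-0.0,-0.1,85],[0.1,-0.1,25.1,0.0,-0.0,0.0,85],[-0.0,-0.0,20.0,0.0,-0.0,0.0,85],[-0.1,-0.0,17.0,0.0,-0.0,0.0,85],[0.0,-0.0,12.0,0.0,-0.0,0.0,85],[0.0,-0.0,6.0,0.0,-0.0,0.0,85]]
```

servo_tool(moves=[[[0,0,20,0,0,0,85],[0,0,25,0,0,0,85],[0,0,20,0,0,0,85],[0,0,17,0,0,0,85],[0,0,12,0,0,0,85],[0,0,6,0,0,0,85],[0,0,0,0,0,0,85],[0,0,0,0,0,0,30]]])

```text
time: 4.68
tool_pos: [0.4419, -0.2884, 0.0508]
tool_rot: [0.001, 0.642, 0.767, -0.0]
contact_force: [0.4, -0.0, -0.3]
gripper_width: 0.809
grasp_force: 0.0
```

servo_tool(moves=[[[0,0,0,0,0,0,10],[0,0,0,0,0,0,10],[0,0,0,0,0,0,10],[0,0,0,0,0,0,10]]])

```text
time: 5.18
tool_pos: [0.4417, -0.2882, 0.0506]
tool_rot: [0.0, 0.642, 0.767, -0.0]
contact_force: [-1.3, 0.2, 2.4]
gripper_width: 0.251
grasp_force: 58.9
```

```bash
cat >> h.py <<'E'
SX,SY,SA=.5478,-.0255,.054
def st2w(x,y,z):
    c,s=np.cos(SA),np.sin(SA); return np.array([SX+c*x-s*y,SY+s*x+c*y,z])
E
python3 - <<'E'
from h import *
p,r=cur(); t=st2w(-.0028,.242,.0863); print(p,t)
y0=.177; path=[(p+[0,0,h],TR(y0)) for h in(.01,.025,.055,.1,.145,.19)]
q=path[-1][0]; N=10
for i in range(1,N+1):
    k=i/N; path.append((q+(np.array([t[0],t[1],q[2]])-q)*k,TR(y0+(SA-y0)*k)))
q=path[-1][0]
for z in(.2,.16,.125,.1,t[2]): path.append((np.array([t[0],t[1],z]),TR(SA)))
rows(p,r,path,10)
E
```

```text
[ 0.44174136 -0.28824805  0.05063725] [0.53194243 0.21599612 0.0863    ]
[[-0.0,0.0,-10.0,0.0,0.0,-0.0,10],[-0.0,0.0,-15.0,0.0,0.0,-0.0,10],[-0.0,0.0,-30.0,0.0,0.0,-0.0,10],[-0.1,0.1,-45.0,0.0,0.0,-0.0,10],[-0.0,-0.0,-45.0,0.0,0.0,-0.0,10],[-0.0,0.0,-45.0,0.0,0.0,-0.0,10],[48.0,17.7,-0.0,0.0,0.0,0.7,10],[48.3,17.2,-0.1,0.0,0.0,0.7,10],[48.5,16.6,0.0,0.0,0.0,0.7,10],[48.6,15.9,-0.0,0.0,0.0,0.7,10],[48.9,15.4,-0.0,0.0,0.0,0.7,10],[49.0,14.8,-0.1,0.0,0.0,0.7,10],[49.3,14.1,0.0,0.0,0.0,0.7,10],[49.4,13.6,-0.0,0.0,0.0,0.7,10],[49.5,13.0,-0.0,0.0,0.0,0.7,10],[49.7,12.3,-0.1,0.0,0.0,0.7,10],[0.1,-0.0,40.7,0.0,0.0,0.0,10],[-0.0,-0.0,40.0,0.0,0.0,0.0,10],[0.0,-0.1,35.0,0.0,0.0,0.0,10],[0.0,0.0,25.0,0.0,0.0,0.0,10],[0.0,0.0,13.7,0.0,0.0,0.0,10]]
```

servo_tool(moves=[[[0,0,-10,0,0,0,10],[0,0,-15,0,0,0,10],[0,0,-30,0,0,0,10],[0,0,-45,0,0,0,10],[0,0,-45,0,0,0,10],[0,0,-45,0,0,0,10]]])

```text
time: 5.92
tool_pos: [0.4412, -0.2878, 0.2424]
tool_rot: [0.0, 0.642, 0.767, 0.0]
contact_force: [1.1, -0.4, -1.1]
gripper_width: 0.251
grasp_force: 58.8
```

servo_tool(moves=[[[48,17.7,0,0,0,0.7,10],[48.3,17.2,0,0,0,0.7,10],[48.5,16.6,0,0,0,0.7,10],[48.6,15.9,0,0,0,0.7,10],[48.9,15.4,0,0,0,0.7,10],[49,14.8,0,0,0,0.7,10],[49.3,14.1,0,0,0,0.7,10],[49.4,13.6,0,0,0,0.7,10],[49.5,13,0,0,0,0.7,10],[49.7,12.3,0,0,0,0.7,10],[0,0,0,0,0,0,10]]])

```text
time: 7.3
tool_pos: [0.5314, 0.2191, 0.2407]
tool_rot: [-0.0, 0.686, 0.728, 0.0]
contact_force: [0.5, -0.5, -1.1]
gripper_width: 0.25
grasp_force: 58.9
```

servo_tool(moves=[[[0,0,40.7,0,0,0,10],[0,0,40,0,0,0,10],[0,0,35,0,0,0,10],[0,0,25,0,0,0,10],[0,0,13,0,0,0,10],[0,0,0,0,0,0,10],[0,0,0,0,0,0,10]]])

```text
time: 8.18
tool_pos: [0.5327, 0.2163, 0.088]
tool_rot: [0.001, 0.688, 0.726, 0.001]
contact_force: [-0.3, 0.8, -0.4]
gripper_width: 0.25
grasp_force: 58.9
```

```bash
python3 - <<'E'
from h import *
p,r=cur(); M=r.as_matrix(); print(p,M.round(4).tolist()); 
ss=[cam('side')['image'] for _ in range(4)]; tt=[cam('top')['image'] for _ in range(4)]
s=np.mean(ss,0); t=np.mean(tt,0); np.save('avg_s2.npy',s); np.save('avg_t2.npy',t)
f=load('side');g=load('top')
d=-M[:,0]; d=d if d[1]<0 else -d
grip=p-M[:,2]*.0044
for n,c in(('top',g),('side',f)):
    print(n,'tip',proj(c,grip+.161*d),'sh',proj(c,grip+.035*d),'bore1',proj(c,st2w(-.0028,.051,.0907)))
print(manip.state()['contact_force'],manip.state()['gripper_width'],manip.state()['time'])
a=cv2.resize(s[140:240,260:360],(500,500),interpolation=cv2.INTER_CUBIC)
b=cv2.resize(t[150:270,190:310],(300,300),interpolation=cv2.INTER_CUBIC)
b=cv2.resize(t[160:260,240:300],(300,500),interpolation=cv2.INTER_CUBIC)
cv2.imwrite('pics/e1.png',np.clip((np.hstack([a,b])-15)*1.4,0,255).astype(np.uint8))
E
```

```text
[0.53269544 0.21625735 0.08801358] [[-0.0542, 0.9985, 0.0025], [0.9985, 0.0542, 0.0006], [0.0004, 0.0026, -1.0]]
top tip [245.11663787 209.91154506] sh [192.46619895 211.81307911] bore1 [257.83796793 209.87311471]
side tip [298.27019874 187.28854984] sh [270.29830725 167.14544593] bore1 [305.13499918 192.92926019]
[ 0.14904775  0.72303479 -1.75445771] 0.2528012387666041 8.575
```

View pics/e1.png

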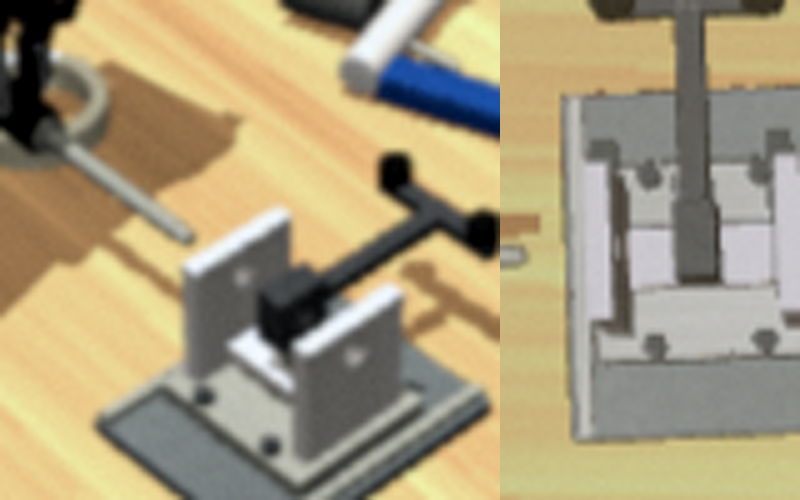

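Side crop: the nose is at (190,238), ear 1's bore spot at (243,275). Top crop: the nose is at (525,256), ear 1's top is centred at (599,240). I'll measure the rod axis and ear centre numerically.

```bash
python3 - <<'E'
from h import *
s=np.load('avg_s2.npy'); t=np.load('avg_t2.npy'); f=load('side');g=load('top')
p,r=cur(); M=r.as_matrix(); d=M[:,0]*-1; grip=p-M[:,2]*.0044
sat=lambda im:(im.max(2)-im.min(2))/(im.max(2)+1)
S=sat(t)
print('top'); 
for u in range(196,248,4):
    col=S[200:222,u]; w=np.clip(np.median(col)-.08-col,0,None); 
    k=(u-192.47)/(245.12-192.47); 
    print(u, round((w*np.arange(200,222)).sum()/max(w.sum(),1e-6),2), round(w.sum(),2), 'pred',round(211.81+k*(209.91-211.81),2))
print(np.round(S[203:219,236],2))
# side : perp. to rod, sample along predicted line
S=sat(s).astype(np.float32); a=np.array([270.3,167.15]);b=np.array([298.27,187.29]); e=(b-a)/np.linalg.norm(b-a); n=np.array([-e[1],e[0]])
o=np.arange(-5,5.1,.5)
print('side')
for k in np.arange(.2,1.1,.1):
    q=a+(b-a)*k; pts=(q+o[:,None]*n).astype(np.float32)
    v=cv2.remap(S,pts[:,0].reshape(-1,1),pts[:,1].reshape(-1,1),cv2.INTER_LINEAR).ravel()
    w=np.clip(np.median(v)-.05-v,0,None); print(round(k,1), round((w*o).sum()/max(w.sum(),1e-6),2), round(w.sum(),2))
E
```

```text
top
196 211.83 0.99 pred 211.68
200 211.84 1.12 pred 211.54
204 211.75 1.19 pred 211.39
208 211.55 0.65 pred 211.25
212 211.47 0.63 pred 211.11
216 211.37 0.65 pred 210.96
220 211.19 0.65 pred 210.82
224 211.11 0.66 pred 210.67
228 211.06 0.66 pred 210.53
232 210.86 0.68 pred 210.38
236 210.87 0.7 pred 210.24
240 210.74 0.64 pred 210.09
244 210.73 0.35 pred 209.95
[0.42 0.43 0.44 0.43 0.38 0.3  0.14 0.08 0.06 0.1  0.18 0.28 0.29 0.33
 0.34 0.36]
side
0.2 -0.19 0.59
0.3 0.14 1.71
0.4 0.15 1.62
0.5 0.25 1.62
0.6 0.35 1.7
0.7 0.35 1.28
0.8 0.47 1.19
0.9 0.49 1.17
1.0 0.43 0.05
```

```bash
python3 - <<'E'
from h import *
s=np.load('avg_s2.npy'); t=np.load('avg_t2.npy'); f=load('side');g=load('top')
sat=lambda im:(im.max(2)-im.min(2))/(im.max(2)+1)
S=sat(t)
def edge(v,u0,u1,th=.22):
    row=S[v,u0:u1]; c=[u0+i+(row[i]-th)/(row[i]-row[i+1]) for i in range(len(row)-1) if (row[i]-th)*(row[i+1]-th)<0]; return c
L=[];Rr=[]
for v in range(184,244,2):
    a=edge(v,245,265); b=edge(v,300,322)
    if a: L.append((a[0],v))
    if b: Rr.append((b[-1],v))
for n,P in(('L',L),('R',Rr)):
    P=np.array(P); k=np.polyfit(P[:,1],P[:,0],1); res=P[:,0]-np.polyval(k,P[:,1]); ok=abs(res)<.5; k=np.polyfit(P[ok,1],P[ok,0],1)
    A=atz(g,np.polyval(k,184),184,.0138);B=atz(g,np.polyval(k,244),244,.0138); D=A-B; print(n,ok.sum(),'yaw',np.arctan2(D[1],D[0]), 'mid',(A+B)/2)
# ears' top faces: brightness
G=t.mean(2); print('bright',np.round(G[195:200,255:265].mean(0)),np.round(G[208,255:310]))
for th in(135,):
    m=((G>G[190:225,257:262].mean()*.9)&(S<.12)).astype(np.uint8); m[:180]=0;m[236:]=0;m[:,:252]=0;m[:,312:]=0
    n,lab,st,ce=cv2.connectedComponentsWithStats(m)
    for i in range(1,n):
        if st[i,4]>25:
            ys,xs=np.nonzero(lab==i); print(st[i],ce[i],cv2.minAreaRect(np.c_[xs,ys].astype(np.float32)))
            for z in(.1127,): print('   w',atz(g,*ce[i],z))
E
```

```text
L 30 yaw 0.05749675562853226 mid [0.54155229 0.04869314 0.0138    ]
R 30 yaw 0.06011227411653385 mid [ 0.54421343 -0.1008627   0.0138    ]
bright [147. 151. 158. 160. 161. 160. 129.  79.  69.  74.] [146. 146. 158. 162. 160. 160. 161.  98. 103.  77. 121. 157. 160. 161.
 160. 159. 160. 160. 160. 128.  90.  84.  83.  83.  80.  82.  81.  82.
  56. 149. 159. 160. 160. 161. 161. 159. 160. 160. 161. 142. 153. 160.
 160. 161. 160. 134. 109. 143. 149.  99. 114. 146. 146. 145. 120.]
[254 180   8  56 283] [257.24381625 208.32862191] ((257.5, 207.5), (55.0, 7.0), 90.0)
   w [0.54304831 0.02375217 0.1127    ]
[305 180   5  56 144] [307.         207.83333333] ((307.0199890136719, 207.49920654296875), (55.11593246459961, 2.557954788208008), 87.70938873291016)
   w [ 0.54629725 -0.09301071  0.1127    ]
[260 191  45  41 820] [285.95487805 215.83170732] ((281.2990417480469, 210.87831115722656), (38.52881622314453, 44.219093322753906), 87.51044464111328)
   w [ 0.52654234 -0.04402812  0.1127    ]
[265 193  10  11  61] [269.50819672 199.42622951] ((269.5, 198.0), (10.0, 9.0), 90.0)
   w [ 0.56461705 -0.00451603  0.1127    ]
[282 193  12  11  88] [287.22727273 198.29545455] ((287.5810852050781, 197.98646545410156), (11.672327995300293, 9.370742797851562), 80.53767395019531)
   w [ 0.56803733 -0.04610003  0.1127    ]
```

```bash
python3 - <<'E'
from h import *
t=np.load('avg_t2.npy'); g=load('top'); f=load('side'); G=t.mean(2)
print('e1',np.round(G[186:198,258:261].mean(1)),np.round(G[218:230,259:262].mean(1)))
print('e2',np.round(G[185:197,296:299].mean(1)),np.round(G[217:229,297:300].mean(1)))
a=.0588; ex=np.array([np.cos(a),np.sin(a)]); ey=np.array([-np.sin(a),np.cos(a)])
for z in(.1127,): 
    e1=atz(g,259.4,207.7,z)[:2]; e2=atz(g,297.9,207.5,z)[:2]; print('ears',e1,e2,'yaw',np.arctan2(-(e1-e2)[0],(e1-e2)[1]), 'x in s',e1@ex,e2@ex)
q=np.array([atz(g,u,v,.0924)[:2] for u,v in((200,211.84),(220,211.22),(240,210.74))]); print('pin',q@ex,q@ey)
p,r=cur(); M=r.as_matrix(); grip=p-M[:,2]*.0044; print('kin',[(grip-l*M[:,0])[:2]@ex for l in(.035,.161)])
# side: effect per mm/at nose
k=grip-.161*M[:,0]; n=np.array([-.584,.812])
print('n per mm x',(proj(f,k+[.001,0,0])-proj(f,k))@n,'per mm z',(proj(f,k+[0,0,.001])-proj(f,k))@n)
E
```

```text
e1 [113. 105.  85.  84.  82.  89. 123. 160. 160. 160. 160. 160.] [160. 160. 160. 161. 160. 141.  85.  92. 117. 131. 135. 134.]
e2 [107.  92.  91.  88.  83. 105. 147. 160. 160. 160. 161. 161.] [161. 160. 160. 161. 148. 107.  81.  82. 113. 152. 151. 151.]
ears [0.54462339 0.01873017] [ 0.54670464 -0.07163306] yaw 0.023028007192056707 x in s 0.5447828577979418 0.5415502173647547
pin [0.54350713 0.54303769 0.54223114] [0.13156952 0.08371812 0.03586616]
kin [np.float64(0.5433956599900966), np.float64(0.5428493008547913)]
n per mm x -0.2779357157354958 per mm z -0.20800837156209334
```

The ear centre line is at 0.545 m along the stand's x, with yaw ≈ 0.059. The pin nose sits at 0.5422, leaning 0.013 rad. Correction: turn −0.75°, +1 mm in x, 1 mm down, then advance 26 mm to just short of the ear.

servo_tool(moves=[[[0,1,1,0,0,-0.75,10],[-8,0,0,0,0,0,10],[-10,0,0,0,0,0,10],[-8,0,0,0,0,0,10],[0,0,0,0,0,0,10],[0,0,0,0,0,0,10]]])

```text
time: 9.32
tool_pos: [0.5344, 0.1903, 0.0853]
tool_rot: [-0.0, 0.683, 0.73, 0.0]
contact_force: [-0.1, -0.4, -1.0]
gripper_width: 0.252
grasp_force: 58.9
```

servo_tool(moves=[[[-2,0,0,0,0,0,10],[-2,0,0,0,0,0,10],[-2,0,0,0,0,0,10],[0,0,0,0,0,0,10]]])

```text
time: 9.82
tool_pos: [0.5348, 0.1844, 0.0853]
tool_rot: [-0.0, 0.683, 0.731, 0.0]
contact_force: [-0.1, -0.2, -1.1]
gripper_width: 0.249
grasp_force: 58.9
```

servo_tool(moves=[[[-1.5,0,0,0,0,0,10],[-1.5,0,0,0,0,0,10],[0,0,0,0,0,0,10]]])

```text
time: 10.2
tool_pos: [0.535, 0.1836, 0.0858]
tool_rot: [-0.002, 0.683, 0.73, 0.002]
contact_force: [-0.5, 8.8, -0.7]
gripper_width: 0.246
grasp_force: 59.0
```

Flat contact at 8.8 N with no side force, so the nose is on the face. Back off and re-measure the rod in both images.

servo_tool(moves=[[[0,0,0,0,0,0,10],[3,0,0,0,0,0,10],[3,0,0,0,0,0,10],[0,0,0,0,0,0,10]]])

```text
time: 10.7
tool_pos: [0.5345, 0.1872, 0.0852]
tool_rot: [0.0, 0.683, 0.731, -0.0]
contact_force: [-0.4, 0.2, -1.0]
gripper_width: 0.255
grasp_force: 58.9
```

```bash
cat > meas.py <<'E'
from h import *
from scipy.optimize import least_squares
ss=[cam('side')['image'] for _ in range(5)]; tt=[cam('top')['image'] for _ in range(5)]
s=np.mean(ss,0); t=np.mean(tt,0); f=load('side');g=load('top'); np.save('avg_s3.npy',s); np.save('avg_t3.npy',t)
p,r=cur(); M=r.as_matrix(); grip=p-M[:,2]*.0044
sat=lambda im:((im.max(2)-im.min(2))/(im.max(2)+1)).astype(np.float32)
o=np.arange(-6,6.1,.25)
def prof(c,im,l):
    S=sat(im); q=proj(c,grip-l*M[:,0]); e=proj(c,grip-(l+.01)*M[:,0])-q; e/=np.linalg.norm(e); n=np.array([-e[1],e[0]])
    pts=(q+o[:,None]*n).astype(np.float32); v=cv2.remap(S,pts[:,:1],pts[:,1:],cv2.INTER_LINEAR).ravel()
    w=np.clip(.2-v,0,None); return (w*o).sum()/max(w.sum(),1e-6),w.sum(),q,n
ob=[]
for nm,c,im in(('top',g,t),('side',f,s)):
    for l in np.arange(.05,.151,.0125):
        d,w,q,n=prof(c,im,l); print(nm,round(l,3),np.round(q,1),round(d,2),round(w,2)); ob.append((c,l,q,n,d,w))
a=.0588; ex=np.array([np.cos(a),np.sin(a),0]); ey=np.array([-np.sin(a),np.cos(a),0])
W0=[np.median([b[5] for b in ob[:9]]),np.median([b[5] for b in ob[9:]])]
def res(x):
    out=[]
    for i,(c,l,q,n,d,w) in enumerate(ob):
        if abs(w/W0[i//9]-1)>.3: continue
        P=grip-l*M[:,0]+ex*(x[0]+x[1]*(l-.1))+np.array([0,0,1])*(x[2]+x[3]*(l-.1)); out.append((proj(c,P)-q)@n-d)
    return np.array(out)
z=least_squares(res,np.zeros(4),loss='soft_l1',f_scale=.2).x; print('fit',z.round(4), len(res(z)))
for l in(.035,.161):
    P=grip-l*M[:,0]+ex*(z[0]+z[1]*(l-.1))+np.array([0,0,1])*(z[2]+z[3]*(l-.1)); print(l,'xs',P@ex,'ys',P@ey+.0577,'z',P[2])
print(p,manip.state()['time'])
E
python3 meas.py
```

```text
top 0.05 [211.1 210.9] 0.01 1.4
top 0.062 [216.3 210.6] -0.02 1.46
top 0.075 [221.5 210.4] 0.02 1.48
top 0.088 [226.8 210.1] 0.08 1.52
top 0.1 [232.  209.9] 0.06 1.67
top 0.112 [237.2 209.6] 0.07 1.73
top 0.125 [242.4 209.3] 0.34 1.6
top 0.137 [247.6 209.1] 0.25 1.58
top 0.15 [252.8 208.8] 1.93 3.26
side 0.05 [280.1 174.6] 0.15 1.57
side 0.062 [282.9 176.5] 0.13 1.5
side 0.075 [285.7 178.5] 0.21 1.55
side 0.088 [288.5 180.5] 0.2 1.54
side 0.1 [291.4 182.5] 0.38 1.61
side 0.112 [294.3 184.5] 0.34 1.48
side 0.125 [297.2 186.5] 0.51 1.4
side 0.137 [300.1 188.6] 2.7 4.42
side 0.15 [303.1 190.6] 0.34 7.86
fit [-0.0001 -0.0064 -0.0015 -0.014 ] 15
0.035 xs 0.5452738075212458 ys 0.1782401847270474 z 0.08912191017796094
0.161 xs 0.5455616108439739 ys 0.052244887824184974 z 0.08736862208282942
[0.53456266 0.1872764  0.08530014] 11.2
```

The rod is on line in x, but the nose is about 3 mm low and drooping ~0.012 rad. Pitch it up 0.7°, raise it 1.3 mm, and feel again.

servo_tool(moves=[[[0,-0.3,-1.3,0,-0.7,0,10],[0,0,0,0,0,0,10],[-3,0,0,0,0,0,10],[0,0,0,0,0,0,10]]])

```text
time: 11.7
tool_pos: [0.5345, 0.1841, 0.0866]
tool_rot: [0.004, 0.683, 0.73, -0.004]
contact_force: [-0.5, 0.2, -0.4]
gripper_width: 0.245
grasp_force: 58.9
```

servo_tool(moves=[[[-1.5,0,0,0,0,0,10],[-1.5,0,0,0,0,0,10],[0,0,0,0,0,0,10]]])

```text
time: 12.08
tool_pos: [0.5347, 0.1812, 0.0867]
tool_rot: [0.004, 0.683, 0.73, -0.004]
contact_force: [0.6, -0.6, 0.1]
gripper_width: 0.249
grasp_force: 58.9
```

servo_tool(moves=[[[-1,0,0,0,0,0,10],[-1,0,0,0,0,0,10],[0,0,0,0,0,0,10]]])

```text
time: 12.45
tool_pos: [0.5348, 0.1793, 0.0867]
tool_rot: [0.004, 0.683, 0.731, -0.004]
contact_force: [0.5, 0.2, -1.2]
gripper_width: 0.248
grasp_force: 58.9
```

It's in the bore, with no force and past the earlier contact depth. Easing on, compensating the tool-versus-pin tilt.

servo_tool(moves=[[[-2,0,0,0,0,0,10],[-2,0,0,0,0,0,10],[-2,-0.1,0.1,0,0,0,10],[0,0,0,0,0,0,10]]])

```text
time: 12.95
tool_pos: [0.5351, 0.1732, 0.0867]
tool_rot: [0.004, 0.683, 0.73, -0.004]
contact_force: [0.5, -0.6, -0.9]
gripper_width: 0.245
grasp_force: 58.9
```

servo_tool(moves=[[[-2,0,0,0,0,0,10],[-2,0,0,0,0,0,10],[-2,-0.1,0.1,0,0,0,10],[0,0,0,0,0,0,10]]])

```text
time: 13.45
tool_pos: [0.5354, 0.1672, 0.0866]
tool_rot: [0.004, 0.683, 0.73, -0.004]
contact_force: [0.4, -0.5, -1.5]
gripper_width: 0.249
grasp_force: 58.9
```

servo_tool(moves=[[[-2,0,0,0,0,0,10],[-2,0,0,0,0,0,10],[-2,-0.1,0.1,0,0,0,10],[0,0,0,0,0,0,10]]])

```text
time: 13.95
tool_pos: [0.5357, 0.1612, 0.0866]
tool_rot: [0.004, 0.683, 0.73, -0.004]
contact_force: [0.0, 0.0, -1.4]
gripper_width: 0.249
grasp_force: 58.9
```

servo_tool(moves=[[[-2,0,0,0,0,0,10],[-2,0,0,0,0,0,10],[-2,0,0.1,0,0,0,10],[-2,0,0,0,0,0,10],[-2,-0.1,0,0,0,0,10],[0,0,0,0,0,0,10]]])

```text
time: 14.7
tool_pos: [0.5363, 0.1513, 0.0866]
tool_rot: [0.004, 0.683, 0.73, -0.004]
contact_force: [-0.5, -0.1, -0.7]
gripper_width: 0.249
grasp_force: 58.9
```

servo_tool(moves=[[[-2,0,0,0,0,0,10],[-2,0,0,0,0,0,10],[-2,-0.1,0.1,0,0,0,10],[0,0,0,0,0,0,10]]])

```text
time: 15.2
tool_pos: [0.5366, 0.1452, 0.0866]
tool_rot: [0.004, 0.683, 0.73, -0.004]
contact_force: [-0.2, 0.1, -0.4]
gripper_width: 0.247
grasp_force: 58.9
```

servo_tool(moves=[[[-1.5,0,0,0,0,0,10],[-1.5,0,0,0,0,0,10],[-1,0,0,0,0,0,10],[0,0,0,0,0,0,10]]])

```text
time: 15.7
tool_pos: [0.5369, 0.1413, 0.0867]
tool_rot: [0.004, 0.683, 0.731, -0.004]
contact_force: [0.2, 1.0, -1.7]
gripper_width: 0.246
grasp_force: 58.9
```

servo_tool(moves=[[[-1.5,0,0,0,0,0,10],[-1.5,0,0.1,0,0,0,10],[-1,-0.1,0,0,0,0,10],[0,0,0,0,0,0,10]]])

```text
time: 16.2
tool_pos: [0.537, 0.1373, 0.0866]
tool_rot: [0.004, 0.683, 0.731, -0.004]
contact_force: [-0.5, 0.1, -1.6]
gripper_width: 0.247
grasp_force: 58.9
```

servo_tool(moves=[[[-2,0,0,0,0,0,10],[-2,0,0,0,0,0,10],[-2,0,0.1,0,0,0,10],[0,0,0,0,0,0,10]]])

```text
time: 16.7
tool_pos: [0.5375, 0.1312, 0.0866]
tool_rot: [0.004, 0.683, 0.73, -0.004]
contact_force: [0.5, -0.4, -0.7]
gripper_width: 0.251
grasp_force: 58.9
```

servo_tool(moves=[[[-2,0,0,0,0,0,10],[-2,0,0,0,0,0,10],[-2,0,0.1,0,0,0,10],[0,0,0,0,0,0,10]]])

```text
time: 17.2
tool_pos: [0.5378, 0.1253, 0.0865]
tool_rot: [0.004, 0.683, 0.73, -0.004]
contact_force: [0.1, -0.3, -0.3]
gripper_width: 0.246
grasp_force: 58.9
```

servo_tool(moves=[[[-2,0,0,0,0,0,10],[-2,0,0,0,0,0,10],[-2,-0.1,0.1,0,0,0,10],[-2,0,0,0,0,0,10],[-2,0,0,0,0,0,10],[0,0,0,0,0,0,10]]])

```text
time: 17.95
tool_pos: [0.5385, 0.1153, 0.0866]
tool_rot: [0.004, 0.683, 0.73, -0.004]
contact_force: [-1.0, -0.5, -1.1]
gripper_width: 0.246
grasp_force: 58.9
```

servo_tool(moves=[[[-2,0,0.1,0,0,0,10],[-2,0,0,0,0,0,10],[-2,-0.1,0,0,0,0,10],[-2,0,0,0,0,0,10],[-2,0,0.1,0,0,0,10],[0,0,0,0,0,0,10]]])

```text
time: 18.7
tool_pos: [0.539, 0.1053, 0.0865]
tool_rot: [0.005, 0.683, 0.73, -0.004]
contact_force: [0.0, -0.0, -0.7]
gripper_width: 0.248
grasp_force: 59.0
```

servo_tool(moves=[[[-2,0,0,0,0,0,10],[-2,-0.1,0,0,0,0,10],[-2,0,0.1,0,0,0,10],[-2,0,0,0,0,0,10],[0,0,0,0,0,0,10]]])

```text
time: 19.32
tool_pos: [0.5394, 0.0973, 0.0865]
tool_rot: [0.005, 0.683, 0.73, -0.004]
contact_force: [0.2, -0.2, -1.1]
gripper_width: 0.247
grasp_force: 59.0
```

servo_tool(moves=[[[-1.5,0,0,0,0,0,10],[-1.5,0,0,0,0,0,10],[-1,0,0,0,0,0,10],[0,0,0,0,0,0,10]]])

```text
time: 19.82
tool_pos: [0.5397, 0.0933, 0.0865]
tool_rot: [0.005, 0.683, 0.731, -0.004]
contact_force: [-0.3, -0.2, -0.6]
gripper_width: 0.244
grasp_force: 59.0
```

servo_tool(moves=[[[-1,0,0,0,0,0,10],[-1,0,0,0,0,0,10],[-1,0,0,0,0,0,10],[0,0,0,0,0,0,10]]])

```text
time: 20.32
tool_pos: [0.5399, 0.0904, 0.0866]
tool_rot: [0.005, 0.683, 0.731, -0.004]
contact_force: [0.0, -0.4, -1.0]
gripper_width: 0.247
grasp_force: 59.0
```

servo_tool(moves=[[[-1.5,0,0,0,0,0,10],[-1.5,-0.1,0.1,0,0,0,10],[-1.5,0,0,0,0,0,10],[0,0,0,0,0,0,10]]])

```text
time: 20.82
tool_pos: [0.5401, 0.0858, 0.0866]
tool_rot: [0.005, 0.683, 0.731, -0.004]
contact_force: [-0.4, -0.4, -0.3]
gripper_width: 0.249
grasp_force: 59.0
```

servo_tool(moves=[[[-1.5,0,0,0,0,0,10],[-1.5,0,0,0,0,0,10],[-1.5,0,0.1,0,0,0,10],[0,0,0,0,0,0,10]]])

```text
time: 21.32
tool_pos: [0.5404, 0.0813, 0.0865]
tool_rot: [0.005, 0.683, 0.731, -0.004]
contact_force: [-0.1, -1.1, -0.4]
gripper_width: 0.246
grasp_force: 59.0
```

servo_tool(moves=[[[-2,0,0,0,0,0,10],[-2,-0.1,0,0,0,0,10],[-2,0,0.1,0,0,0,10],[-2,0,0,0,0,0,10],[0,0,0,0,0,0,10]]])

```text
time: 21.95
tool_pos: [0.5409, 0.0732, 0.0865]
tool_rot: [0.005, 0.683, 0.73, -0.004]
contact_force: [-0.5, -0.6, -0.3]
gripper_width: 0.252
grasp_force: 59.0
```

servo_tool(moves=[[[-2,0,0,0,0,0,10],[-2,-0.1,0.1,0,0,0,10],[-2,0,0,0,0,0,10],[-2,0,0,0,0,0,10],[0,0,0,0,0,0,10]]])

```text
time: 22.58
tool_pos: [0.5413, 0.0652, 0.0865]
tool_rot: [0.005, 0.683, 0.731, -0.004]
contact_force: [-0.1, 0.2, -0.5]
gripper_width: 0.252
grasp_force: 59.0
```

servo_tool(moves=[[[-1.5,0,0,0,0,0,10],[-1.5,0,0,0,0,0,10],[-1.5,0,0.1,0,0,0,10],[0,0,0,0,0,0,10]]])

```text
time: 23.08
tool_pos: [0.5416, 0.0609, 0.0865]
tool_rot: [0.005, 0.683, 0.731, -0.004]
contact_force: [-0.3, 0.5, -0.4]
gripper_width: 0.251
grasp_force: 59.1
```

servo_tool(moves=[[[-1,0,0,0,0,0,10],[-1,0,0,0,0,0,10],[0,0,0,0,0,0,10]]])

```text
time: 23.45
tool_pos: [0.5418, 0.0589, 0.0865]
tool_rot: [0.005, 0.683, 0.731, -0.004]
contact_force: [-1.2, 0.5, 0.5]
gripper_width: 0.249
grasp_force: 59.1
```

servo_tool(moves=[[[-1,0,0,0,0,0,10],[0,0,0,0,0,0,10]]])

```text
time: 23.7
tool_pos: [0.5418, 0.0587, 0.0867]
tool_rot: [0.004, 0.683, 0.731, -0.004]
contact_force: [-1.0, 4.3, 2.5]
gripper_width: 0.25
grasp_force: 59.3
```

servo_tool(moves=[[[-0.8,0,0,0,0,0,10],[0,0,0,0,0,0,10]]])

```text
time: 23.95
tool_pos: [0.5418, 0.0586, 0.0868]
tool_rot: [0.003, 0.683, 0.731, -0.003]
contact_force: [-2.1, 6.6, 2.5]
gripper_width: 0.243
grasp_force: 59.4
```

servo_tool(moves=[[[-0.8,0,0,0,0,0,10],[0,0,0,0,0,0,10]]])

```text
time: 24.2
tool_pos: [0.5418, 0.0585, 0.0868]
tool_rot: [0.003, 0.683, 0.731, -0.003]
contact_force: [-1.7, 8.7, 2.6]
gripper_width: 0.248
grasp_force: 59.5
```

Shoulder home, firm stop at about 9 N. Relax the push, release, and withdraw upward.

servo_tool(moves=[[[2,0,0,0,0,0,10],[0,0,0,0,0,0,10],[0,0,0,0,0,0,35],[0,0,0,0,0,0,50],[0,0,0,0,0,0,70],[0,0,0,0,0,0,70],[0,0,0,0,0,0,70]]])

```text
time: 25.08
tool_pos: [0.5418, 0.0583, 0.0864]
tool_rot: [0.004, 0.683, 0.731, -0.004]
contact_force: [-0.7, -0.2, -0.4]
gripper_width: 0.82
grasp_force: 0.0
```

servo_tool(moves=[[[0,0,-5,0,0,0,70],[0,0,-10,0,0,0,70],[0,0,-25,0,0,0,70],[0,0,-40,0,0,0,70],[0,0,-50,0,0,0,70],[20,0,-40,0,0,0,70],[40,0,0,0,0,0,70],[40,0,0,0,0,0,70],[40,0,0,0,0,0,70],[0,0,0,0,0,0,70]]])

```text
time: 26.32
tool_pos: [0.5318, 0.2022, 0.2556]
tool_rot: [0.005, 0.681, 0.732, -0.004]
contact_force: [-0.1, -0.5, -0.1]
gripper_width: 0.824
grasp_force: 0.0
```

```bash
python3 - <<'E'
from h import *
f=cam('top');g=cam('side'); print(manip.state()['time'],manip.state()['contact_force'])
for n,c in(('top',f),('side',g)): print(n,'exp tip',proj(c,st2w(-.0028,-.075,.0905)),'exp shoulder',proj(c,st2w(-.0028,.051,.0905)))
a=cv2.resize(g['image'][140:240,260:360],(500,500),interpolation=cv2.INTER_CUBIC)
b=cv2.resize(f['image'][160:260,220:320],(300,300),interpolation=cv2.INTER_CUBIC)
cv2.imwrite('pics/z1.png',np.hstack([a,cv2.copyMakeBorder(b,0,200,0,0,0)]))
E
```

```text
26.425 [ 0.44275359 -0.27642466  0.41544015]
top exp tip [310.36044817 207.994572  ] exp shoulder [257.84910484 209.88396049]
side exp tip [336.15590579 215.34745769] exp shoulder [305.1362058 192.9818405]
```

View pics/z1.png

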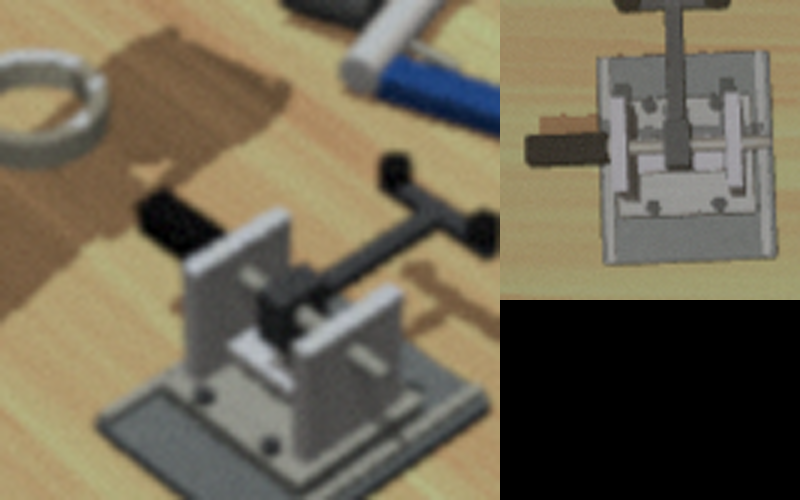

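The pin runs through both ears and the hub. Its tip is at about (770,143) in the top crop, which is u≈310 as expected for fully home, and the collar sits against ear 1. The gripper is clear, so I'm handing in.

```bash
python3 -c "
from plant import manip
print(manip.job_done())"
```

```text
the job is handed in; nothing more can be done
None
```

The long pin is through the first ear, the hub and the second ear with its shoulder home against the first ear, released and handed in at about 26 s; the highest contact force I read was about 9 N, the spare pin, tape roll and sanding block were not touched, and no verdict came back.

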